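# Trim a counterweight set on the dial scale

### The arm

A 6-joint arm with a two-finger parallel gripper is mounted at the origin on the work surface. World frame = base frame: x ahead of the robot, y to its left, z up, the work surface at z = 0. Lengths are in m, angles in rad, forces in N, time in s.
With the tool pointing down it reaches from about 0.4 to 0.825 m from the base axis. Payload 7 kg.
Tool frame: the origin (TCP) lies at the very end of the fingers, on their centre line; the grasp point (between the pads) lies 19 mm behind it (arm.grasp_offset is the distance from the TCP to the grasp point, in m); z points along the fingers, y is the direction in which the jaws open and shut (so a half turn about z gives the same grasp; the last joint's range is limited). The gripper opens to 85 mm and grips with 20 to 120 N. Pads are 22 mm wide; open, the fingers measure 114 mm over their backs; the gripper's body (76 mm by 85 mm) begins 54 mm behind the grasp point. The pads swing forward as they close: fully open they stand 13 mm farther back than shut.
Start: joints at [-1.013, 0.359, 0.012, 0, -1.224, -0.288], TCP at [0.18, -0.651, 0.201] pointing down, gripper open.
Joint ranges: [-3.07, 3.07], [-1.43, 2.12], [-1.02, 1.25], [-3.03, 1.67], [-3.05, -0], [-3.03, 3.03]. Speed limits (rad/s): [2.39, 2.39, 3.01, 3.14, 3.14, 3.14].

### API

Orientations are given as a 3x3 rotation matrix whose columns are the frame's x, y, z axes.
In Python, from bench import arm gives the robot as it stands. The module is installed in compiled form; this text tells all that it offers.
- The arm moves only by the tool move_arm, never from a script. Its argument "steps" is text: rows parted by semicolons, each of 6 numbers parted by spaces: the shift along the world's x, y, z in mm, then the turn, a rotation vector about the world's x, y, z in rad. In form: x y z ax ay az; .... A call has exactly 10 rows; each row is the pose to reach, as a shift and turn from the pose commanded when the call began; what a row does not reach only later rows make up. A row lasts 1/8 s, in which the tool goes at most 62.5 mm and 10.7 degrees, less where a joint would pass 70% of its speed; a pose out of reach is approached as far as the arm can. A call with a gripper value outside its range is refused whole. "gripper" is the opening, from -1 (shut) to 1 (fully open), set as the call begins (left out, the last holds). The fingers move at their own pace and stop on an object; "squeeze" is the grip in N (left out, the last holds). Time passes only in rows, so rows that repeat a pose let the fingers close, or fill a call up. It gives the time, the measured TCP pose, the force and the opening at its end, in the units of the state.
- arm.sense(): the state, without advancing time (a new reading comes with each control period).
- arm.snapshot(name): name is "scene" or "top" or "wrist"; returns a dict with "color" (480x640x3 uint8, red, green, blue), "fx", "fy", "cx", "cy" (pixels), "R" (3x3) and "t" (3): a world point X has camera coordinates R X + t; the wrist camera has in their place "mount" (4x4, takes a point from camera to tool coordinates, whose origin is the TCP and whose axes are the flange's). Camera axes: x right, y down, z forward; pixel columns grow to the right and rows downward; lengths in m; the calibration is good to about 2 mm. A picture is of the moment at which its call begins: read the wrist's pose just before it. There is no depth.
- arm.hand_in(): hands the job in, once; it reports no verdict.
The state is a dict: "time_s": time; "joint_positions": joint angles; "dq": joint speeds; "effort": joint torques, N m; "eef_pos": TCP position; "ee_rot": TCP orientation; "wrist_force": force on the tool from outside, world axes, zero at the start; "ft_torque": the same for the moment, N m; "width": finger opening in m.
Only numpy, scipy, OpenCV 4.12 (cv2) and the standard library are available. Lean on these libraries where they do the work, as an engineer would, in place of code of your own. Each camera call takes 0.05 s, during which the arm holds its last target.

### The job

Bring the measuring arm's counterweight up to its target weight: lay loose hexagon nuts from the mat gently on the scale's tray, next to the round counterweight that stays there, only until the pointer comes to rest inside the thick black arc of the dial; never drive the pointer round to its end stop. Put every nut left over into the open parts box, and leave the caliper and the tape measure where they are.

Things in the scene. Friction and masses are not known exactly. Their poses are not given: they have to be found in the camera images.
- tray (a point): centre of the upper face of the scale's tray floor: a flat steel tray 190 mm (x) by 210 mm (y) outside with a 5 mm high, 3 mm thick rim, level, 85 mm above the bench when empty. The tray sinks on a spring by 2.5 mm per nut (412 N/m, 25 mm at most), already 8 to 12 mm under the counterweight; this point sinks with it. Its x axis points to the dial, z up
- dial (a point): centre of the scale's horizontal dial, a white disc of 132 mm diameter facing up, 62 mm above the bench, 172 mm from the tray's centre along the tray's x axis (on the scale's own low grey housing, 150 mm square there). The thick black arc at its rim is centred on the direction of this frame's +x axis, away from the tray, and is 0.6 rad (34 degrees) wide; thin ticks every 0.5 rad
- pointer (a joint): the scale's slim black pointer, 46 mm long, turning clockwise seen from above about the dial's centre as the tray is loaded: 0 rad with an empty tray, 0.5 rad more (within 5 percent) per nut, 5.06 rad at the end stop (a small dark pin). The thick arc reaches from 2.575 to 3.175 rad. It stands at 1.65 to 2.45 rad with the counterweight alone, so one or two nuts are needed; it settles in about half a second
- counterweight: round dark steel counterweight standing on the far (+x, dial) half of the tray, 54 mm in diameter, 22 mm high with a 24 mm wide boss to 28 mm; its weight differs each time (0.35 to 0.51 kg). Origin: centre of its underside
- nut0: steel hexagon nut, 36 mm across flats (41.6 mm across corners), 20 mm high, with a 24 mm through bore; about 105 g, all three nearly alike. Origin: centre of its underside; z up along the bore; two of its flats face +x and -x, the others follow every 60 degrees. Lies flat on the mat at the start
- nut1: steel hexagon nut, 36 mm across flats (41.6 mm across corners), 20 mm high, with a 24 mm through bore; about 105 g, all three nearly alike. Origin: centre of its underside; z up along the bore; two of its flats face +x and -x, the others follow every 60 degrees. Lies flat on the mat at the start
- nut2: steel hexagon nut, 36 mm across flats (41.6 mm across corners), 20 mm high, with a 24 mm through bore; about 105 g, all three nearly alike. Origin: centre of its underside; z up along the bore; two of its flats face +x and -x, the others follow every 60 degrees. Lies flat on the mat at the start
- partsbox_in (a point): centre of the inner floor of the open grey parts box, fixed, 120 mm (x) by 140 mm (y) by 45 mm high outside, walls and floor about 4 mm thick; x and y along its sides, z up
- mat: grey mat, fixed, 190 by 190 mm, 3 mm thick, on which the three nuts lie in a triangle, 74 mm or more apart (centres). Origin: centre of its underside
- caliper: bystander: caliper lying flat on the bench far to the right (-y), its length roughly along x, 190 mm long, 12 mm high. Origin: middle of its beam, underside
- tape: bystander: black tape measure standing on the bench far to the left (+y), about 75 by 30 mm, 60 mm high. Origin: centre of its underside
Mind the look-alikes: they are no part of the job. What is shaped like the nut0 but green or yellow is not meant. Leave any red look-alike of the nut2 alone.

How it is judged:
At the end, for the whole second after the job is handed in: Pointer at rest (under 0.1 rad/s) at 2.525 to 3.225 rad, counterweight on the tray, and each nut at rest (under 20 mm/s) on the tray (inside its edges, underside under 50 mm above its floor) or in the parts box (inside its walls, underside under 40 mm above its floor) (value of joint pointer between 2.525 and 3.225 rad and velocity of joint pointer between -0.1 and 0.1 rad/s and x of counterweight in the frame of tray between -0.094 and 0.094 m and y of counterweight in the frame of tray between -0.104 and 0.104 m and z of counterweight in the frame of tray between -0.005 and 0.04 m and ((x of nut0 in the frame of tray between -0.094 and 0.094 m and y of nut0 in the frame of tray between -0.104 and 0.104 m and z of nut0 in the frame of tray between -0.005 and 0.05 m) or (x of nut0 in the frame of partsbox_in between -0.058 and 0.058 m and y of nut0 in the frame of partsbox_in between -0.068 and 0.068 m and z of nut0 in the frame of partsbox_in between -0.005 and 0.04 m)) and linear speed of each of nut0, nut1, nut2 below 0.02 m/s and ((x of nut1 in the frame of tray between -0.094 and 0.094 m and y of nut1 in the frame of tray between -0.104 and 0.104 m and z of nut1 in the frame of tray between -0.005 and 0.05 m) or (x of nut1 in the frame of partsbox_in between -0.058 and 0.058 m and y of nut1 in the frame of partsbox_in between -0.068 and 0.068 m and z of nut1 in the frame of partsbox_in between -0.005 and 0.04 m)) and ((x of nut2 in the frame of tray between -0.094 and 0.094 m and y of nut2 in the frame of tray between -0.104 and 0.104 m and z of nut2 in the frame of tray between -0.005 and 0.05 m) or (x of nut2 in the frame of partsbox_in between -0.058 and 0.058 m and y of nut2 in the frame of partsbox_in between -0.068 and 0.068 m and z of nut2 in the frame of partsbox_in between -0.005 and 0.04 m))); the robot touches nothing.
It fails at once if the pointer is driven to the end stop (past 4.95 rad) by pressing or dropping on the tray (value of joint pointer above 4.95 rad).
It fails at once if the caliper is moved by more than 20 mm (distance of caliper from where it was at the start of the episode above 0.02 m).
It fails at once if the tape measure is moved by more than 20 mm (distance of tape from where it was at the start of the episode above 0.02 m).
It also fails if it takes over 67 s, if anything falls off the work surface, if the arm or the gripper's body presses on something with over 40 N, if the wrist force passes 120 N, or if a joint passes its speed limit or range.

## Working session

There is one attempt and no reset: what is moved stays moved. The work goes in short steps, Python scripts to look and compute and a tool call to move; the robot and the scene stay as the last step left them, time stands still between calls to the robot, and variables do not carry over. Pictures are saved under pics/ and viewed, and the job is handed in when it is done.

Besides the shell and the picture viewer there is one more tool, called after "Request:" as a command line: name --argument value ..., lists and objects as JSON in quotes. move_arm: Moves the arm, as the interface text tells. Its arguments: {"type":"object","properties":{"steps":{"type":"string"},"gripper":{"type":"number"},"squeeze":{"type":"number"}},"required":["steps"]}

```bash
mkdir -p pics
python3 - <<'E'
from bench import arm
import cv2,pickle,numpy as np
print(arm.sense())
for n in("scene","top"):
    s=arm.snapshot(n);pickle.dump(s,open(n+".pkl","wb"));cv2.imwrite(f"pics/{n}0.png",s["color"][:,:,::-1])
    print(n,{k:np.round(v,3).tolist() for k,v in s.items() if k!="color"})
E
```

```text
{'time_s': 0.0, 'joint_positions': array([-1.01293165e+00,  3.59401569e-01,  1.10317532e-02, -3.54728286e-04,
       -1.22408984e+00, -2.88098781e-01]), 'dq': array([-0.00166767, -0.00112708, -0.00183221,  0.00170698, -0.00065565,
       -0.0006339 ]), 'effort': array([ 1.04594059e-03, -5.83319914e+01,  2.93425137e+01,  6.93675935e+00,
       -5.90103795e-03,  5.90068112e-05]), 'eef_pos': array([ 0.17971352, -0.65007124,  0.19994161]), 'ee_rot': array([[-9.63865459e-01, -2.66388852e-01, -5.97472723e-04],
       [-2.66389478e-01,  9.63864163e-01,  1.58773631e-03],
       [ 1.52927293e-04,  1.68952463e-03, -9.99998561e-01]]), 'wrist_force': array([ 0.22947086,  0.18830888, -1.21920104]), 'ft_torque': array([ 0.01632999, -0.01887798, -0.01831119]), 'width': 0.08561044421050613}
scene {'fx': 490.34, 'fy': 490.34, 'cx': 322.594, 'cy': 231.944, 'R': [[0.398, 0.917, -0.005], [0.606, -0.267, -0.75], [-0.689, 0.296, -0.662]], 't': [-0.187, -0.248, 1.56]}
top {'fx': 533.175, 'fy': 533.175, 'cx': 314.975, 'cy': 236.46, 'R': [[0.008, -1.0, -0.014], [-0.996, -0.007, -0.088], [0.088, 0.014, -0.996]], 't': [0.008, 0.525, 1.581]}
```

View pics/top0.png

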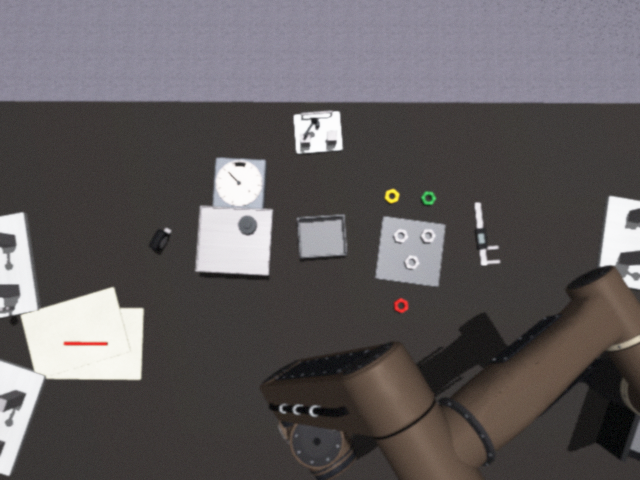

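View pics/scene0.png

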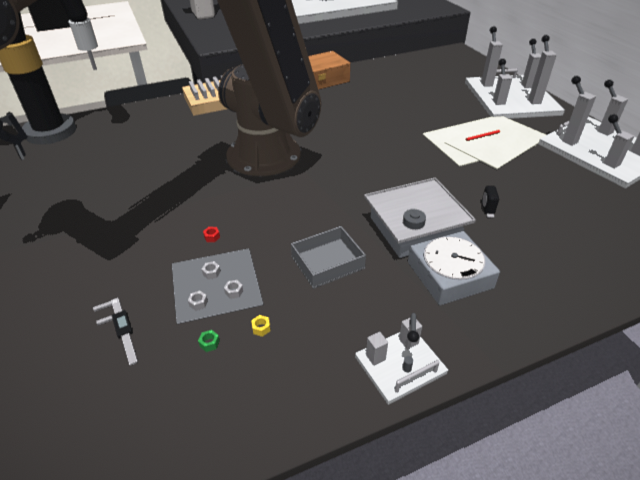

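```bash
cat > h.py <<'E'
import numpy as np,cv2,pickle
def proj(s,X):
    c=s["R"]@np.asarray(X,float)+s["t"]; return np.array([s["fx"]*c[0]/c[2]+s["cx"],s["fy"]*c[1]/c[2]+s["cy"]])
def ray(s,u,v,z):
    d=s["R"].T@np.array([(u-s["cx"])/s["fx"],(v-s["cy"])/s["fy"],1.]); C=-s["R"].T@s["t"]
    return C+d*(z-C[2])/d[2]
def crop(s,x0,y0,w,h,k,fn):
    c=s["color"][y0:y0+h,x0:x0+w,::-1]; cv2.imwrite(fn,cv2.resize(c,None,fx=k,fy=k,interpolation=cv2.INTER_CUBIC))
E
python3 - <<'E'
from h import *
t=pickle.load(open("top.pkl","rb")); s=pickle.load(open("scene.pkl","rb"))
crop(t,370,180,100,80+55,4.4,"pics/nuts.png"); crop(t,190,150,160,130,5,"pics/scale.png")
crop(s,360,170,150,140,4,"pics/scale_s.png")
for n,(u,v,z) in dict(a=(400,236,.023),b=(428,236,.023),c=(411,262,.023)).items(): print(n,ray(t,u,v,z))
for n,(u,v) in dict(a=(211,268),b=(198,298),c=(233,288)).items(): print("s",n,ray(s,u,v,.013))
E
```

```text
a [ 0.5279281  -0.24375485  0.023     ]
b [ 0.52850773 -0.32759731  0.023     ]
c [ 0.45012029 -0.27610343  0.023     ]
s a [ 0.44397259 -0.27713915  0.013     ]
s b [ 0.52432323 -0.32628322  0.013     ]
s c [ 0.52671346 -0.24657988  0.013     ]
```

View pics/nuts.png

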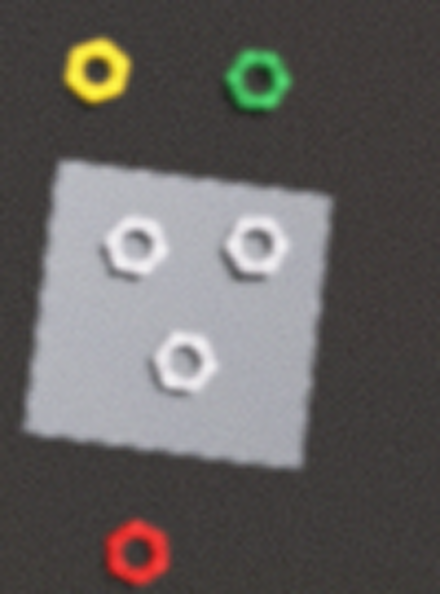

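View pics/scale.png

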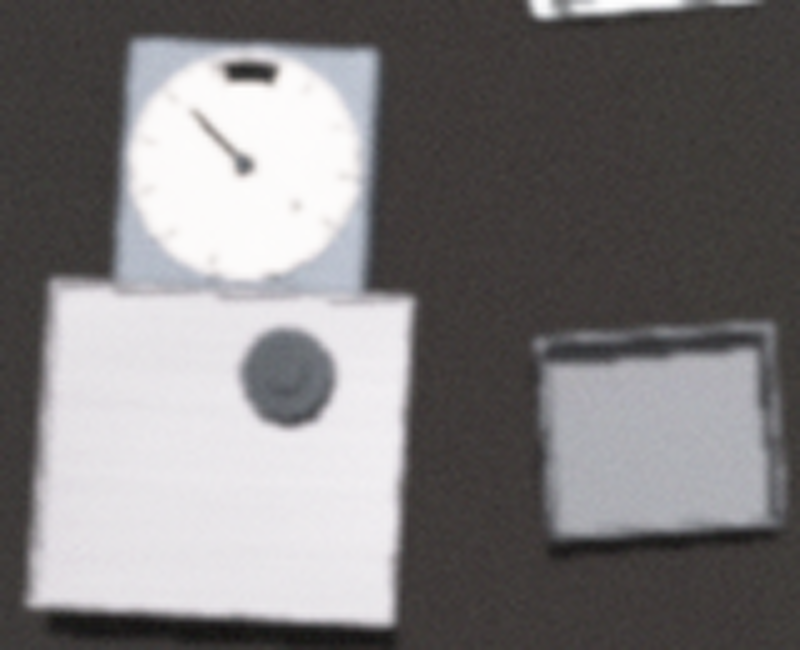

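View pics/scale_s.png

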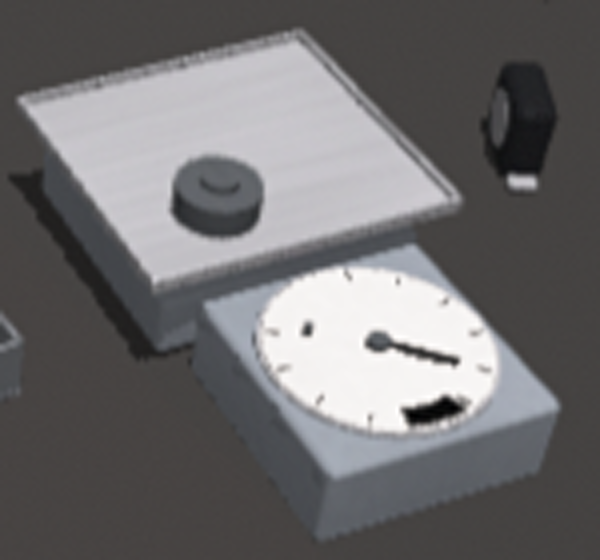

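The steel nuts are at (400,236), (428,236) and (411,262). The look-alikes are yellow (392,196), green (428,198) and red (401,305), all of them off the mat. I'm choosing the three grey ones on the mat, which the close crop confirms. The pointer reads about 2.04 rad, so probably two nuts are needed. I'll go over the mat for a wrist view.

Request:
move_arm --steps "40 46 5 0 0 0; 80 92 10 0 0 0; 120 139 15 0 0 0; 160 185 20 0 0 0; 200 231 25 0 0 0; 240 278 30 0 0 0; 280 324 30 0 0 0; 310 360 30 0 0 0; 310 360 30 0 0 0; 310 360 30 0 0 0" --gripper 0.6

```text
time_s: 1.35
eef_pos: [0.4896, -0.2904, 0.2306]
ee_rot: [[-0.964, -0.267, -0.001], [-0.267, 0.964, 0.0], [0.001, 0.0, -1.0]]
wrist_force: [-0.4, -0.1, -0.5]
width: 0.0682
```

Run:
```python
from bench import arm
from h import *
st=arm.sense(); w=arm.snapshot("wrist"); print(st["time_s"],st["eef_pos"],st["ee_rot"].round(3),st["joint_positions"].round(3),st["width"],arm.grasp_offset)
print({k:np.round(v,3).tolist() for k,v in w.items() if k!="color"})
w["P"]=st["eef_pos"];w["E"]=st["ee_rot"];pickle.dump(w,open("w1.pkl","wb"));cv2.imwrite("pics/w1.png",w["color"][:,:,::-1])
# pointer by rays
t=pickle.load(open("top.pkl","rb"))
q=lambda a,b,z:ray(t,190+a/5,150+b/5,z)[:2]
h=q(245,166,.066);p=q(192,110,.066);a=q(252,72,.062);e=q(296,205,.064)
an=lambda d:np.arctan2(d[1],d[0])
print("hub",h,"arc ang",an(a-h),"ptr",2.875-(an(p-h)-an(a-h)), "stop pin",an(e-h))
for n,c in dict(tray=[(48,280,.081),(415,296,.081),(397,627,.081),(28,607,.081)],box=[(533,340,.045),(777,322,.045),(783,528,.045),(548,535,.045)],cw=[(289,375,.1)],cwt=[(289,375,.1)]).items():
    r=np.array([q(*x) for x in c]);print(n,r.round(4).tolist(),r.mean(0))
```

```text
1.35 [ 0.48964717 -0.29038445  0.2305894 ] [[-0.964 -0.267 -0.001]
 [-0.267  0.964  0.   ]
 [ 0.001  0.    -1.   ]] [-0.192  0.168 -0.179 -0.    -1.225 -1.109] 0.06821022868845314 0.0187
{'fx': 368.12, 'fy': 368.12, 'cx': 319.026, 'cy': 243.873, 'mount': [[0.001, -0.965, -0.263, 0.066], [1.0, 0.0, 0.001, -0.001], [-0.0, -0.263, 0.965, -0.172], [0.0, 0.0, 0.0, 1.0]]}
hub [0.67768816 0.23717406] arc ang -0.041033009459302924 ptr 2.067857789713532 stop pin -2.2147657660090228
tray [[0.6067, 0.3488], [0.5986, 0.1338], [0.4059, 0.1413], [0.4158, 0.3552]] [0.50675857 0.24477648]
box [[0.5776, 0.0664], [0.5894, -0.0788], [0.4667, -0.0827], [0.4615, 0.0563]] [ 0.5237929  -0.00969306]
cw [[0.5497, 0.2039]] [0.54968244 0.20385765]
cwt [[0.5497, 0.2039]] [0.54968244 0.20385765]
```

View pics/w1.png

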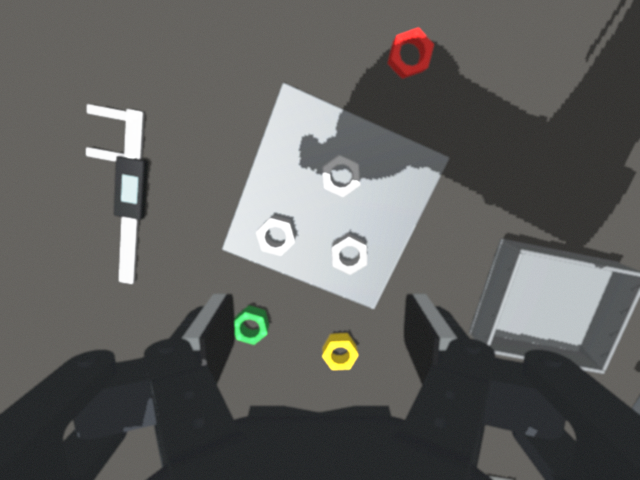

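```bash
cat >> h.py <<'E'
def wcam(w):
    R=(w["E"]@w["mount"][:3,:3]); C=w["P"]+w["E"]@w["mount"][:3,3]
    v=dict(w); v["R"]=R.T; v["t"]=-R.T@C; return v
E
python3 - <<'E'
from h import *
w=wcam(pickle.load(open("w1.pkl","rb")))
crop(w,240,140,150,150,5,"pics/w1c.png")
E
```

```text
(no output)
```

View pics/w1c.png

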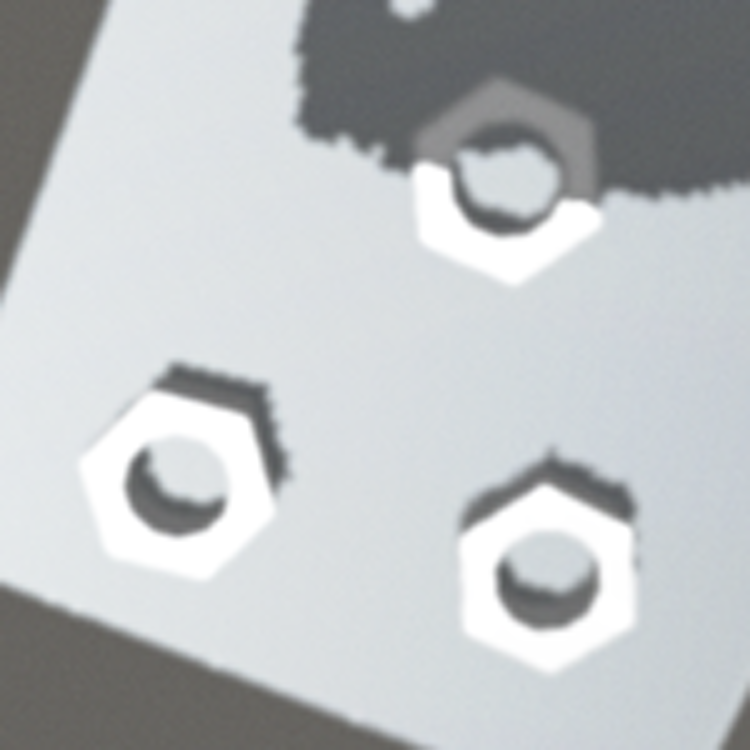

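Run:
```python
from h import *
w=wcam(pickle.load(open("w1.pkl","rb")))
C=dict(b=[(155,392),(248,415),(275,513),(205,580),(108,556),(80,463)],a=[(545,485),(633,532),(635,628),(552,674),(463,630),(460,538)],c=[(500,78),(595,125),(602,215),(513,285),(422,240),(415,145)])
for n,p in C.items():
    P=np.array([ray(w,240+x/5,140+y/5,.023)[:2] for x,y in p]);m=P.mean(0);d=P-m
    a=np.arctan2(d[:,1],d[:,0]); corner=np.angle(np.exp(6j*a).mean())/6
    print(n,m.round(4),"r",np.hypot(*d.T).round(4),"corner deg",np.degrees(corner),"flat deg",np.degrees(corner)+30)
```

```text
b [ 0.5317 -0.327 ] r [0.0211 0.0218 0.0212 0.0213 0.0219 0.0214] corner deg 29.88312921417238 flat deg 59.883129214172385
a [ 0.5308 -0.245 ] r [0.0216 0.0212 0.0218 0.0212 0.0213 0.0215] corner deg 17.767196589859726 flat deg 47.76719658985972
c [ 0.4514 -0.2776] r [0.0207 0.0208 0.0205 0.0211 0.021  0.0203] corner deg 21.481618908528596 flat deg 51.481618908528596
```

Request:
move_arm --steps "20 22 -40 0 0 0.02; 40 45 -80 0 0 0.04; 40 45 -130 0 0 0.04; 40 45 -165 0 0 0.04; 40 45 -190 0 0 0.04; 40 45 -205 0 0 0.04; 40 45 -215 0 0 0.04; 40 45 -220 0 0 0.04; 40 45 -224 0 0 0.04; 40 45 -225 0 0 0.04"

```text
time_s: 2.65
eef_pos: [0.5302, -0.2456, 0.0062]
ee_rot: [[-0.952, -0.305, 0.001], [-0.305, 0.952, -0.0], [-0.001, -0.0, -1.0]]
wrist_force: [0.2, 0.6, 1.0]
width: 0.0684
```

Run:
```python
from bench import arm
import cv2
w=arm.snapshot("wrist");cv2.imwrite("pics/w2.png",w["color"][:,:,::-1])
```

```text
(no output)
```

View pics/w2.png

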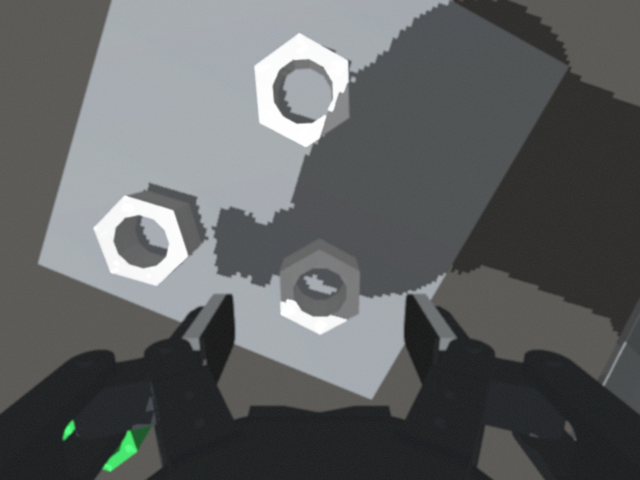

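Top face centre of the nut is at about (320,293), and my projection predicts v=294, so the nut is centred between the pads. Closing.

Request:
move_arm --steps "0 0 -1 0 0 0; 0 0 -1 0 0 0; 0 0 -1 0 0 0; 0 0 -1 0 0 0; 0 0 -1 0 0 0; 0 0 -1 0 0 0; 0 0 -1 0 0 0; 0 0 10 0 0 0; 0 0 30 0 0 0; 0 0 60 0 0 0" --gripper -1 --squeeze 40

```text
time_s: 3.95
eef_pos: [0.5294, -0.2455, 0.0666]
ee_rot: [[-0.952, -0.305, -0.001], [-0.305, 0.952, 0.0], [0.001, 0.001, -1.0]]
wrist_force: [1.0, 0.3, 0.3]
width: 0.0001
```

Run:
```python
from bench import arm
import cv2
w=arm.snapshot("wrist");cv2.imwrite("pics/w3.png",w["color"][:,:,::-1])
s=arm.sense();print(s["wrist_force"],s["width"],s["eef_pos"])
```

```text
[ 0.57423886 -0.99394133  4.22179705] -7.692261607244507e-05 [ 0.53211455 -0.24632587  0.07137393]
```

View pics/w3.png

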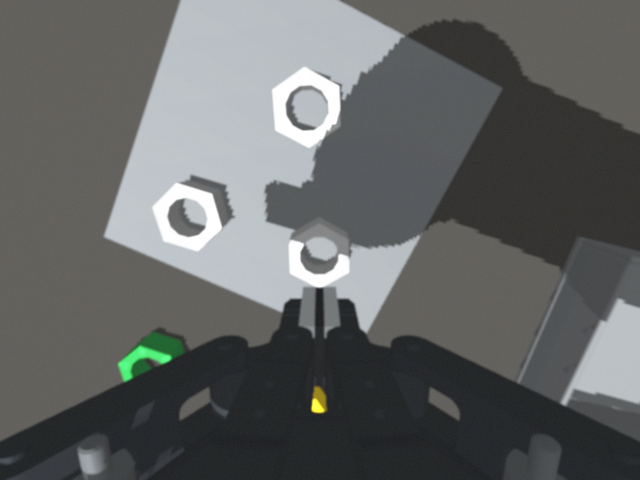

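The jaws shut empty. Either they closed too late or they slid over the top, because the nut is still in place and centred. I'll reopen, go down again, and close with a full wait.

Request:
move_arm --steps "0 0 0 0 0 0; 0 0 0 0 0 0; 0 0 0 0 0 0; 0 0 0 0 0 0; 0 0 0 0 0 0; 0 0 -20 0 0 0; 0 0 -40 0 0 0; 0 0 -55 0 0 0; 0 0 -61 0 0 0; 0 0 -62 0 0 0" --gripper 0.6

```text
time_s: 5.25
eef_pos: [0.5299, -0.2456, 0.0037]
ee_rot: [[-0.952, -0.305, -0.0], [-0.305, 0.952, -0.0], [0.0, 0.0, -1.0]]
wrist_force: [-0.0, -0.4, -0.6]
width: 0.0684
```

Request:
move_arm --steps "0 0 0 0 0 0; 0 0 0 0 0 0; 0 0 0 0 0 0; 0 0 0 0 0 0; 0 0 0 0 0 0; 0 0 0 0 0 0; 0 0 0 0 0 0; 0 0 0 0 0 0; 0 0 0 0 0 0; 0 0 0 0 0 0" --gripper -1

```text
time_s: 6.5
eef_pos: [0.5299, -0.2456, 0.0039]
ee_rot: [[-0.952, -0.305, -0.0], [-0.305, 0.952, -0.0], [0.0, 0.0, -1.0]]
wrist_force: [-0.1, 0.1, -0.1]
width: -0.0001
```

Run:
```python
from bench import arm
import cv2
w=arm.snapshot("wrist");cv2.imwrite("pics/w4.png",w["color"][:,:,::-1])
s=arm.sense();print(s["wrist_force"],s["width"],s["eef_pos"])
```

```text
[0.21227445 0.1930918  0.16064064] 0.0003113029154831011 [ 0.52990561 -0.24556105  0.00390282]
```

View pics/w4.png

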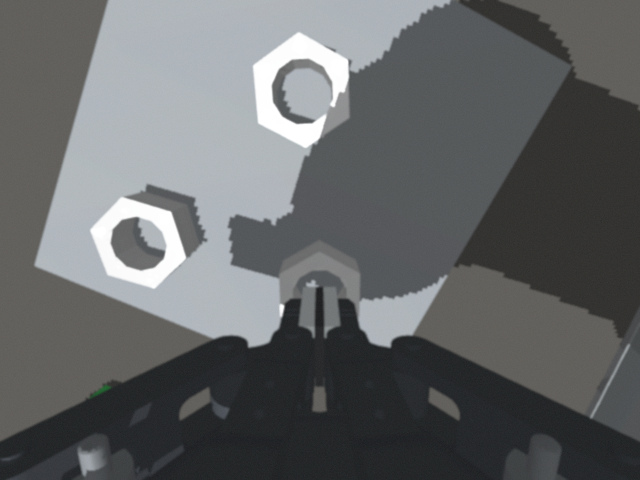

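Run:
```python
from bench import arm
from h import *
s=arm.snapshot("scene");print(proj(s,arm.sense()["eef_pos"]));pickle.dump(s,open("s5.pkl","wb"))
crop(s,150,170,200,180,4,"pics/s5.png")
w=arm.snapshot("wrist");crop(w,220,230,200,150,4,"pics/w5.png")
```

```text
[234.30862548 291.4969606 ]
```

View pics/s5.png

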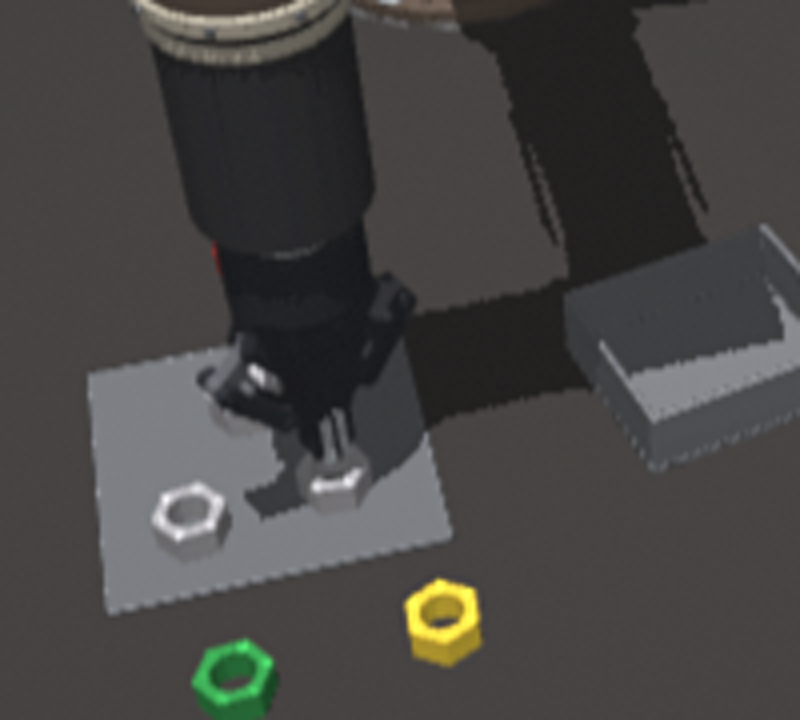

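View pics/w5.png

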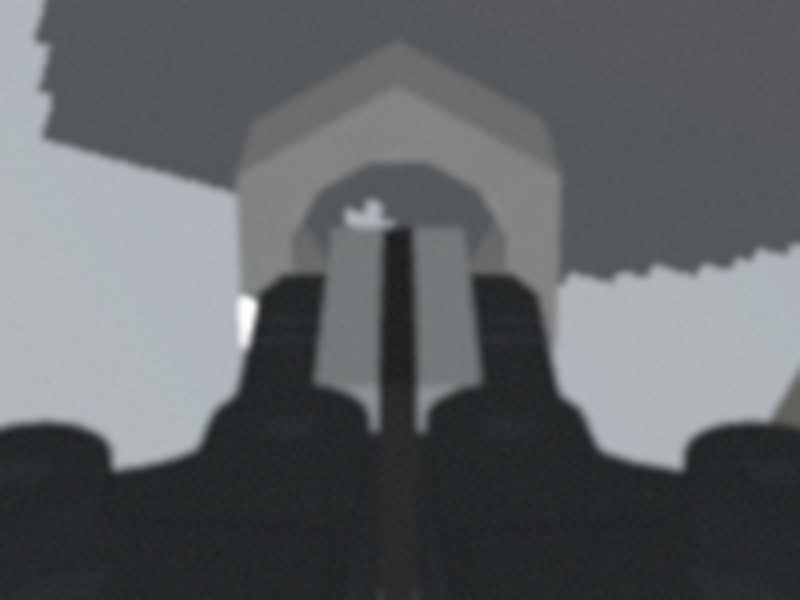

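In the scene crop the shut fingertips (335,460) sit about 25 crop pixels above the reported TCP's projection (337,486). So the real tips are roughly 20 mm higher than the reported TCP, and they passed over the nut. I'll open and feel my way down in small steps while watching the force.

Request:
move_arm --steps "0 0 0 0 0 0; 0 0 0 0 0 0; 0 0 0 0 0 0; 0 0 0 0 0 0; 0 0 0 0 0 0; 0 0 0 0 0 0; 0 0 -1 0 0 0; 0 0 -2 0 0 0; 0 0 -3 0 0 0; 0 0 -3 0 0 0" --gripper 0.6

```text
time_s: 7.9
eef_pos: [0.5298, -0.2456, 0.0008]
ee_rot: [[-0.952, -0.305, -0.0], [-0.305, 0.952, 0.0], [0.0, 0.0, -1.0]]
wrist_force: [-0.4, 0.5, 0.6]
width: 0.0683
```

Request:
move_arm --steps "0 0 -0.5 0 0 0; 0 0 -1 0 0 0; 0 0 -1.5 0 0 0; 0 0 -2 0 0 0; 0 0 -2.5 0 0 0; 0 0 -3 0 0 0; 0 0 -3.5 0 0 0; 0 0 -4 0 0 0; 0 0 -4 0 0 0; 0 0 -4 0 0 0"

```text
time_s: 9.15
eef_pos: [0.5299, -0.2456, -0.0031]
ee_rot: [[-0.952, -0.305, -0.0], [-0.305, 0.952, -0.0], [0.0, -0.0, -1.0]]
wrist_force: [0.0, 0.0, 0.4]
width: 0.0682
```

Request:
move_arm --steps "0 0 -1 0 0 0; 0 0 -2 0 0 0; 0 0 -3 0 0 0; 0 0 -4 0 0 0; 0 0 -5 0 0 0; 0 0 -6 0 0 0; 0 0 -7 0 0 0; 0 0 -8 0 0 0; 0 0 -9 0 0 0; 0 0 -9 0 0 0"

```text
time_s: 10.4
eef_pos: [0.5298, -0.2456, -0.0122]
ee_rot: [[-0.952, -0.305, -0.0], [-0.305, 0.952, 0.0], [0.0, 0.0, -1.0]]
wrist_force: [-0.5, 0.5, -0.2]
width: 0.0681
```

Request:
move_arm --steps "0 0 0 0 0 0; 0 0 0 0 0 0; 0 0 0 0 0 0; 0 0 0 0 0 0; 0 0 0 0 0 0; 0 0 0 0 0 0; 0 0 0 0 0 0; 0 0 0 0 0 0; 0 0 0 0 0 0; 0 0 0 0 0 0" --gripper -1

```text
time_s: 11.65
eef_pos: [0.53, -0.2456, -0.0117]
ee_rot: [[-0.952, -0.305, 0.0], [-0.305, 0.952, -0.0], [-0.0, -0.0, -1.0]]
wrist_force: [-1.0, 1.8, 5.8]
width: 0.0342
```

Run:
```python
from bench import arm
from h import *
w=arm.snapshot("wrist");cv2.imwrite("pics/w6.png",w["color"][:,:,::-1])
s=arm.snapshot("scene");crop(s,150,170,200,180,4,"pics/s6.png")
```

```text
(no output)
```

View pics/w6.png

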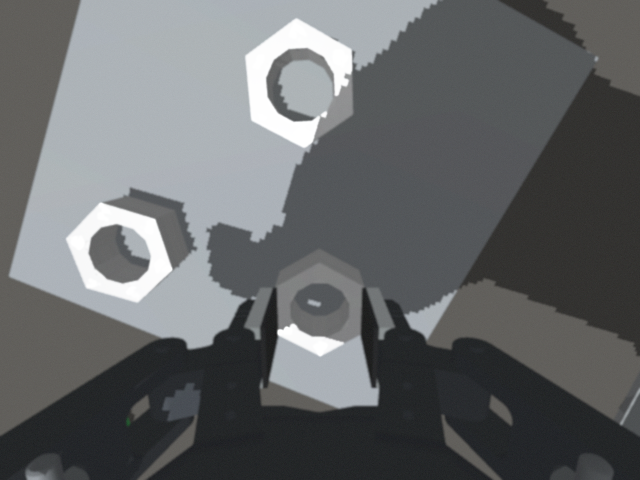

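View pics/s6.png

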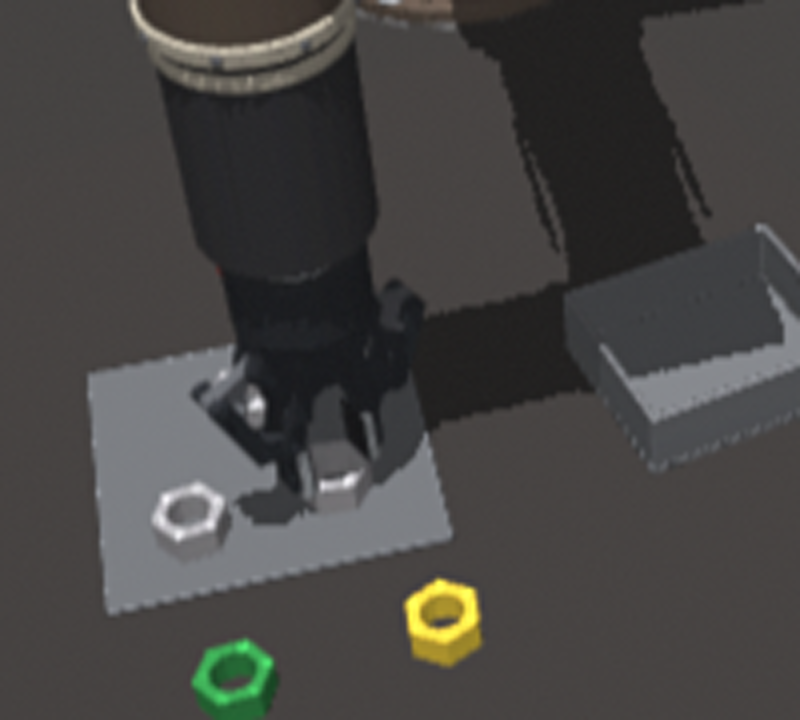

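It is gripped at 34 mm, but only near the nut's top. I'll regrip 6 mm deeper.

Request:
move_arm --steps "0 0 0 0 0 0; 0 0 0 0 0 0; 0 0 0 0 0 0; 0 0 0 0 0 0; 0 0 -1 0 0 0; 0 0 -2 0 0 0; 0 0 -3 0 0 0; 0 0 -4 0 0 0; 0 0 -5 0 0 0; 0 0 -6 0 0 0" --gripper 0.3

```text
time_s: 13.0
eef_pos: [0.5299, -0.2455, -0.0182]
ee_rot: [[-0.952, -0.305, -0.0], [-0.305, 0.952, 0.0], [0.0, 0.0, -1.0]]
wrist_force: [0.3, -1.0, 0.6]
width: 0.0554
```

Request:
move_arm --steps "0 0 0 0 0 0; 0 0 0 0 0 0; 0 0 0 0 0 0; 0 0 0 0 0 0; 0 0 0 0 0 0; 0 0 0 0 0 0; 0 0 0 0 0 0; 0 0 5 0 0 0; 0 0 15 0 0 0; 0 0 25 0 0 0" --gripper -1

```text
time_s: 14.25
eef_pos: [0.5299, -0.2455, 0.0075]
ee_rot: [[-0.952, -0.305, -0.0], [-0.305, 0.952, 0.0], [0.0, 0.0, -1.0]]
wrist_force: [0.7, 0.3, -1.7]
width: 0.0346
```

Run:
```python
from bench import arm
from h import *
w=arm.snapshot("wrist");cv2.imwrite("pics/w7.png",w["color"][:,:,::-1])
s=arm.snapshot("scene");crop(s,150,170,200,180,4,"pics/s7.png");s=arm.sense();print(s["wrist_force"],s["width"],s["eef_pos"])
```

```text
[ 0.80449898  0.30196984 -1.12839341] 0.03484735775386145 [ 0.53090766 -0.24574324  0.00848435]
```

View pics/w7.png

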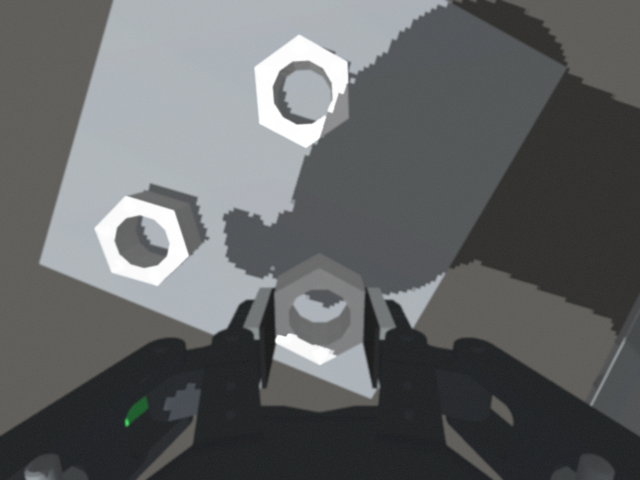

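View pics/s7.png

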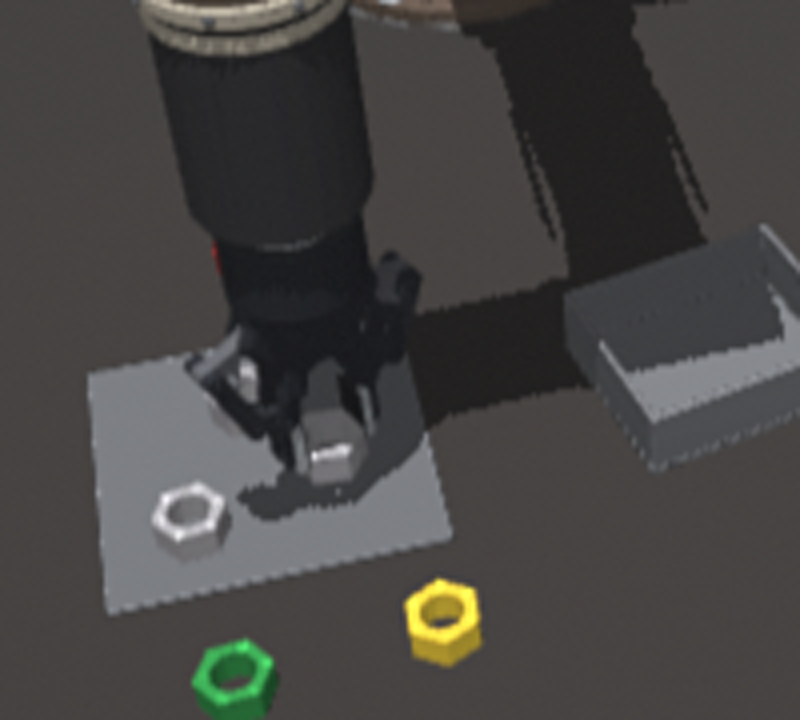

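Held: the nut is clear of the mat with a width of 35 mm. TCP z is 21 mm below the nut's underside. Carrying it to the tray.

Request:
move_arm --steps "0 0 45 0 0 0; 0 20 90 0 0 0; -6 60 120 0 0 0; -12 115 125 0 0 0; -18 170 125 0 0 0; -25 225 125 0 0 0; -31 280 125 0 0 0; -38 335 125 0 0 0; -44 390 125 0 0 0; -50 440 125 0 0 0"

```text
time_s: 15.6
eef_pos: [0.4793, 0.1964, 0.1321]
ee_rot: [[-0.952, -0.305, 0.0], [-0.305, 0.952, 0.001], [-0.001, 0.0, -1.0]]
wrist_force: [1.9, -0.2, -0.7]
width: 0.0346
```

Request:
move_arm --steps "-4 40 0 0 0 0; -8 75 0 0 0 0; -10 90 0 0 0 0; -10 90 -15 0 0 0; -10 90 -30 0 0 0; -10 90 -42 0 0 0; -10 90 -52 0 0 0; -10 90 -58 0 0 0; -10 90 -62 0 0 0; -10 90 -62 0 0 0"

```text
time_s: 16.85
eef_pos: [0.4699, 0.2844, 0.0698]
ee_rot: [[-0.952, -0.305, -0.0], [-0.305, 0.952, -0.0], [0.0, -0.0, -1.0]]
wrist_force: [0.3, 1.0, -0.9]
width: 0.0346
```

Run:
```python
from bench import arm
from h import *
w=arm.snapshot("wrist");cv2.imwrite("pics/w8.png",w["color"][:,:,::-1])
s=arm.snapshot("scene");crop(s,350,130,170,180,4,"pics/s8.png");s=arm.sense();print(s["wrist_force"],s["width"],s["eef_pos"])
```

```text
[ 0.31765499  1.03770573 -1.27857085] 0.03460795415296291 [0.47007131 0.28462566 0.07019578]
```

View pics/w8.png

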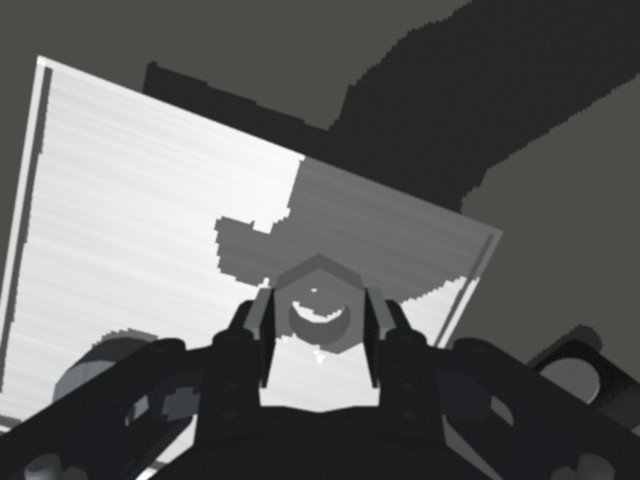

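View pics/s8.png

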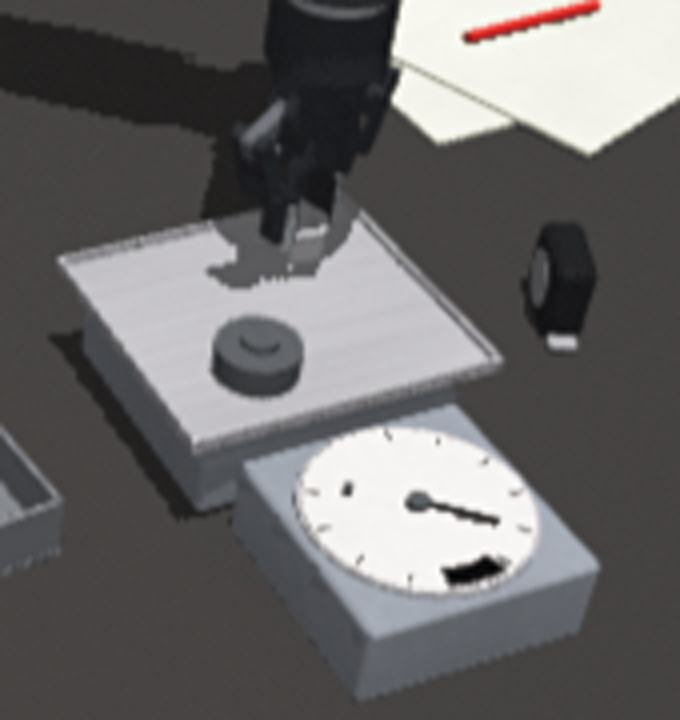

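Request:
move_arm --steps "0 0 -4 0 0 0; 0 0 -8 0 0 0; 0 0 -11 0 0 0; 0 0 -13 0 0 0; 0 0 -15 0 0 0; 0 0 -16 0 0 0; 0 0 -17 0 0 0; 0 0 -18 0 0 0; 0 0 -18 0 0 0; 0 0 -18 0 0 0"

```text
time_s: 18.2
eef_pos: [0.4699, 0.2844, 0.0519]
ee_rot: [[-0.952, -0.305, -0.0], [-0.305, 0.952, 0.0], [0.0, 0.0, -1.0]]
wrist_force: [0.2, -0.1, 0.1]
width: 0.0349
```

Request:
move_arm --steps "0 0 0 0 0 0; 0 0 0 0 0 0; 0 0 0 0 0 0; 0 0 0 0 0 0; 0 0 5 0 0 0; 0 0 15 0 0 0; 0 0 35 0 0 0; 0 0 60 0 0 0; 0 0 85 0 0 0; 0 0 100 0 0 0" --gripper 0.2

```text
time_s: 19.45
eef_pos: [0.4703, 0.2849, 0.1539]
ee_rot: [[-0.952, -0.305, 0.002], [-0.305, 0.952, 0.002], [-0.002, 0.001, -1.0]]
wrist_force: [0.2, 0.8, -0.2]
width: 0.0512
```

Run:
```python
from bench import arm
from h import *
s=arm.snapshot("scene");crop(s,350,130,170,180,4,"pics/s9.png")
t=arm.snapshot("top");crop(t,190,150,100,130,5,"pics/t9.png")
s=arm.sense();print(s["wrist_force"],s["width"],s["eef_pos"])
```

```text
[ 0.12268067  0.58718119 -0.53384353] 0.05128426494383615 [0.47065808 0.28520816 0.15390924]
```

View pics/s9.png

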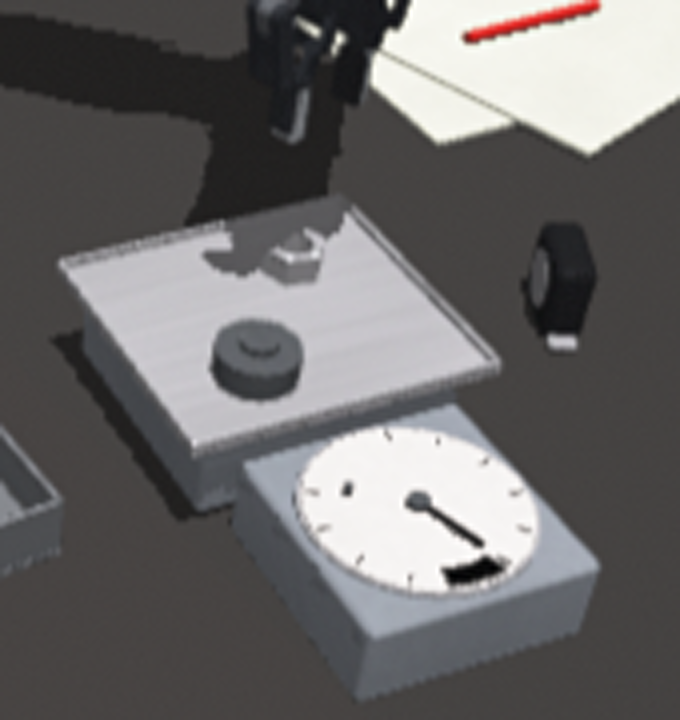

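View pics/t9.png

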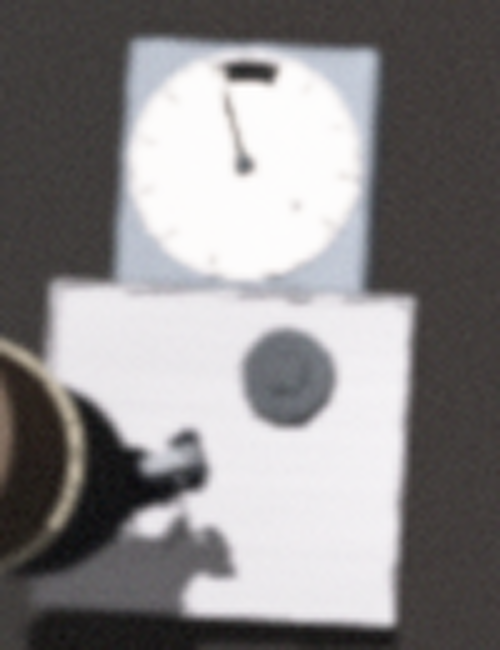

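Nut 1 is on the tray, and the pointer is right at the near edge of the arc. I'll measure that more precisely with both cameras.

Run:
```python
from bench import arm
from h import *
an=lambda d:np.arctan2(d[1],d[0])
for n in("top","scene"):
    s=arm.snapshot(n);pickle.dump(s,open(n+"10.pkl","wb"))
    h0=np.array([.6777,.2372]); H=500
    # rectify dial plane z=.064 : 80mm half, 5 px/mm... world x up, y left
    W=np.array([[.6777+.07,.2372+.07],[.6777+.07,.2372-.07],[.6777-.07,.2372-.07],[.6777-.07,.2372+.07]])
    src=np.float32([proj(s,[*p,.064]) for p in W]); M=cv2.getPerspectiveTransform(src,np.float32([[0,0],[H,0],[H,H],[0,H]]))
    cv2.imwrite(f"pics/d10{n}.png",cv2.warpPerspective(s["color"],M,(H,H),flags=cv2.INTER_CUBIC)[:,:,::-1])
a=cv2.imread("pics/d10top.png");b=cv2.imread("pics/d10scene.png");cv2.imwrite("pics/d10.png",cv2.resize(np.hstack([a,b]),(800,400)))
```

```text
(no output)
```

View pics/d10.png

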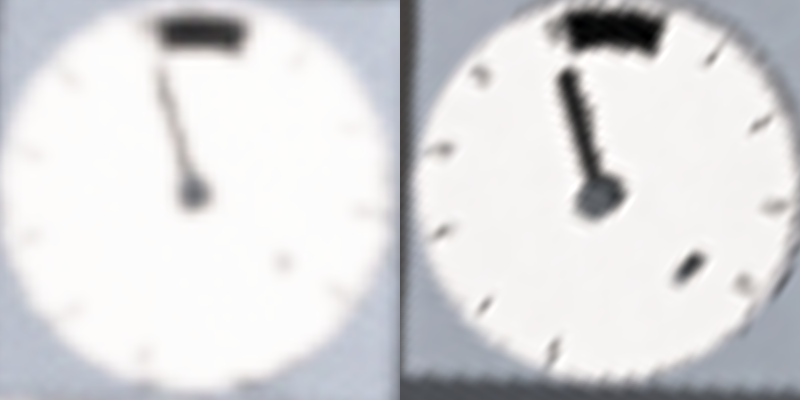

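The pointer reads about 2.54 rad from both rectified views, just short of the arc's start (its tip lies left of the arc's left edge). The second nut is needed and should bring it to about 3.05. Fetching nut c.

Request:
move_arm --steps "-2 -58 0 0 0 0; -4 -116 0 0 0 0.02; -6 -174 0 0 0 0.03; -8 -232 0 0 0 0.04; -10 -290 0 0 0 0.065; -12 -348 0 0 0 0.065; -14 -406 0 0 0 0.065; -16 -464 0 0 0 0.065; -18 -520 -20 0 0 0.065; -20 -562 -60 0 0 0.065" --gripper 0.6

```text
time_s: 20.9
eef_pos: [0.4502, -0.2799, 0.0914]
ee_rot: [[-0.931, -0.365, 0.002], [-0.365, 0.931, -0.001], [-0.002, -0.001, -1.0]]
wrist_force: [1.5, 0.2, -0.6]
width: 0.0681
```

Request:
move_arm --steps "0 0 -20 0 0 0; 0 0 -40 0 0 0; 0 0 -60 0 0 0; 0 0 -78 0 0 0; 0 0 -92 0 0 0; 0 0 -102 0 0 0; 0 0 -108 0 0 0; 0 0 -111 0 0 0; 0 0 -112 0 0 0; 0 0 -112 0 0 0"

```text
time_s: 22.15
eef_pos: [0.4501, -0.2776, -0.0198]
ee_rot: [[-0.931, -0.366, 0.001], [-0.366, 0.931, -0.0], [-0.001, -0.0, -1.0]]
wrist_force: [0.2, -0.4, 0.3]
width: 0.0686
```

Run:
```python
from bench import arm
from h import *
w=arm.snapshot("wrist");cv2.imwrite("pics/w11.png",w["color"][:,:,::-1])
```

```text
(no output)
```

View pics/w11.png

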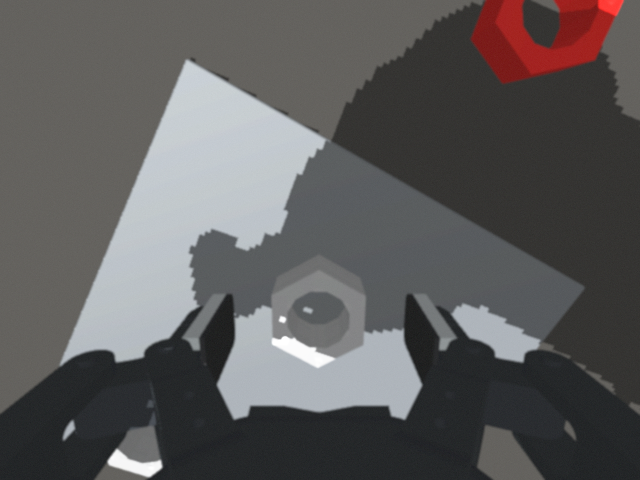

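The nut is centred at (319,318) between the pads. Closing and lifting.

Request:
move_arm --steps "0 0 0 0 0 0; 0 0 0 0 0 0; 0 0 0 0 0 0; 0 0 0 0 0 0; 0 0 0 0 0 0; 0 0 0 0 0 0; 0 0 0 0 0 0; 0 0 0 0 0 0; 0 0 10 0 0 0; 0 0 30 0 0 0" --gripper -1

```text
time_s: 23.45
eef_pos: [0.4491, -0.2774, 0.0099]
ee_rot: [[-0.931, -0.366, -0.002], [-0.366, 0.931, 0.0], [0.002, 0.001, -1.0]]
wrist_force: [0.0, -0.3, -0.9]
width: 0.035
```

Run:
```python
from bench import arm
from h import *
w=arm.snapshot("wrist");cv2.imwrite("pics/w12.png",w["color"][:,:,::-1])
```

```text
(no output)
```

View pics/w12.png

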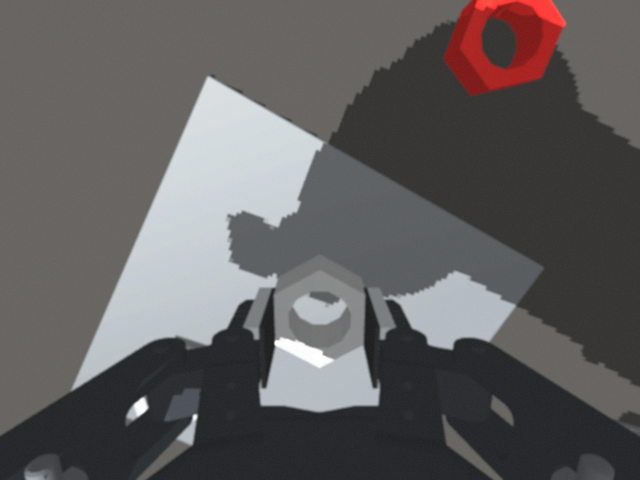

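Request:
move_arm --steps "0 0 45 0 0 0; 0 20 90 0 0 0; 3 60 120 0 0 0; 5 115 125 0 0 0; 7 170 125 0 0 0; 9 225 125 0 0 0; 11 280 125 0 0 0; 13 335 125 0 0 0; 14 390 125 0 0 0; 15 445 125 0 0 0"

```text
time_s: 24.75
eef_pos: [0.4645, 0.1693, 0.1353]
ee_rot: [[-0.93, -0.366, 0.001], [-0.366, 0.93, 0.001], [-0.001, 0.0, -1.0]]
wrist_force: [0.7, -0.4, -0.5]
width: 0.0344
```

Request:
move_arm --steps "0 25 0 0 0 0; 0 37 0 0 0 0; 0 37 -15 0 0 0; 0 37 -32 0 0 0; 0 37 -48 0 0 0; 0 37 -60 0 0 0; 0 37 -68 0 0 0; 0 37 -73 0 0 0; 0 37 -75 0 0 0; 0 37 -75 0 0 0"

```text
time_s: 26.0
eef_pos: [0.465, 0.2046, 0.0601]
ee_rot: [[-0.931, -0.366, 0.0], [-0.366, 0.931, 0.0], [-0.0, 0.0, -1.0]]
wrist_force: [-0.4, 0.5, -0.8]
width: 0.035
```

Run:
```python
from bench import arm
from h import *
s=arm.snapshot("scene");crop(s,350,130,170,180,4,"pics/s13.png")
```

```text
(no output)
```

View pics/s13.png

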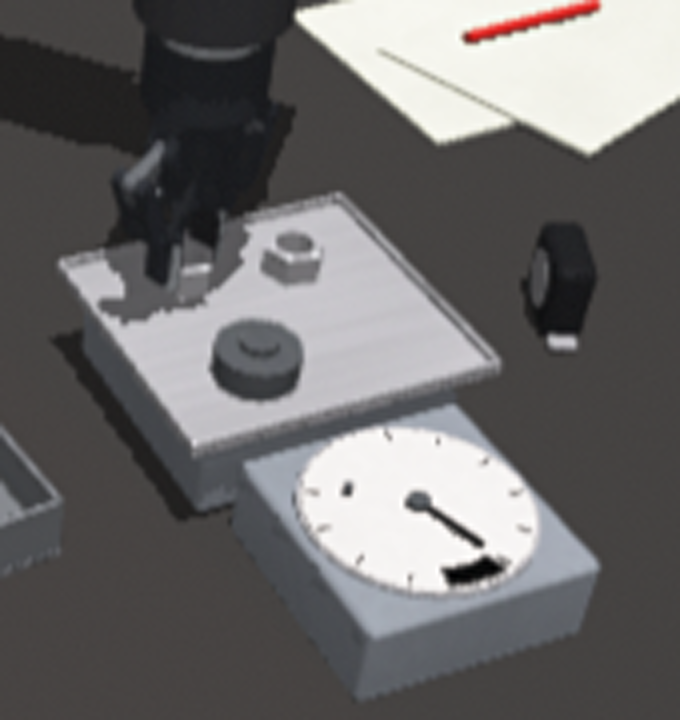

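Well clear of the first nut and the counterweight. I'll lower the last 12 mm gently and release.

Request:
move_arm --steps "0 0 -3 0 0 0; 0 0 -6 0 0 0; 0 0 -8 0 0 0; 0 0 -9 0 0 0; 0 0 -10 0 0 0; 0 0 -11 0 0 0; 0 0 -11.5 0 0 0; 0 0 -12 0 0 0; 0 0 -12 0 0 0; 0 0 -12 0 0 0"

```text
time_s: 27.3
eef_pos: [0.4649, 0.2045, 0.048]
ee_rot: [[-0.931, -0.366, 0.0], [-0.366, 0.931, 0.0], [-0.0, 0.0, -1.0]]
wrist_force: [-1.4, -0.3, -0.6]
width: 0.0348
```

Request:
move_arm --steps "0 0 0 0 0 0; 0 0 0 0 0 0; 0 0 0 0 0 0; 0 0 0 0 0 0; 0 0 5 0 0 0; 0 0 15 0 0 0; 0 0 35 0 0 0; 0 0 60 0 0 0; 0 0 85 0 0 0; 0 0 100 0 0 0" --gripper 0.2

```text
time_s: 28.55
eef_pos: [0.4654, 0.2048, 0.1499]
ee_rot: [[-0.931, -0.366, 0.002], [-0.366, 0.931, 0.002], [-0.002, 0.001, -1.0]]
wrist_force: [0.3, -0.4, 0.1]
width: 0.0513
```

Run:
```python
from bench import arm
from h import *
for n in("top","scene"):
    s=arm.snapshot(n);H=400
    if n=="scene": crop(s,350,130,170,180,4,"pics/s14.png")
    W=np.array([[.07,.07],[.07,-.07],[-.07,-.07],[-.07,.07]])+[.6777,.2372]
    src=np.float32([proj(s,[*p,.064]) for p in W]); M=cv2.getPerspectiveTransform(src,np.float32([[0,0],[H,0],[H,H],[0,H]]))
    cv2.imwrite(f"pics/d14{n}.png",cv2.warpPerspective(s["color"],M,(H,H),flags=cv2.INTER_CUBIC)[:,:,::-1])
cv2.imwrite("pics/d14.png",np.hstack([cv2.imread("pics/d14top.png"),cv2.imread("pics/d14scene.png")]))
```

```text
(no output)
```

View pics/d14.png

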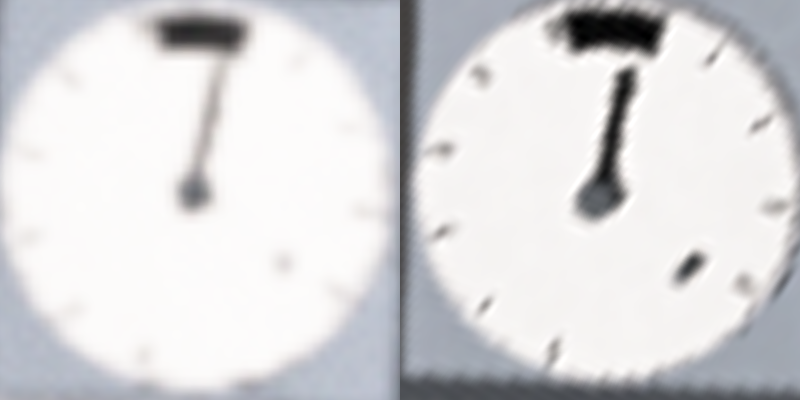

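View pics/s14.png

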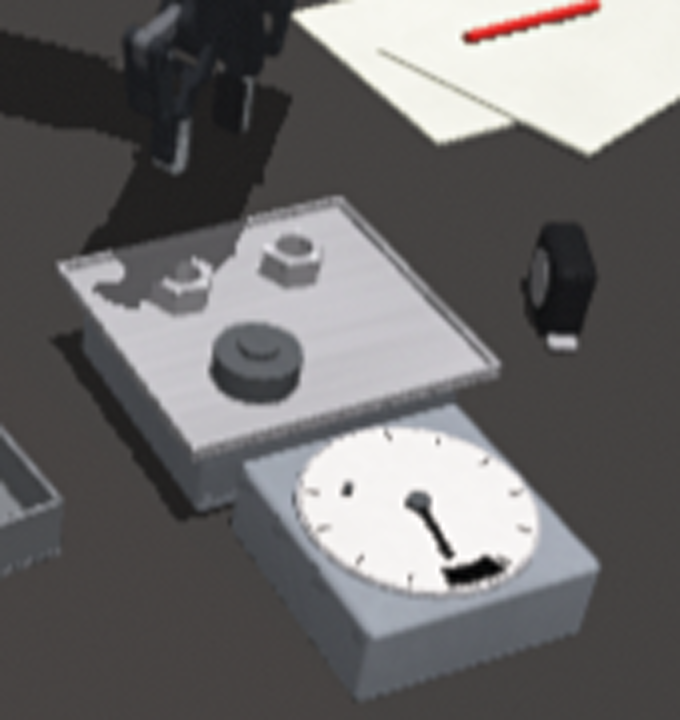

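The pointer is inside the arc at about 3.04 rad, with the two nuts flat beside the counterweight. The third nut goes into the box.

Request:
move_arm --steps "7 -58 0 0 0 0.02; 14 -116 0 0 0 0.04; 21 -174 0 0 0 0.06; 28 -232 0 0 0 0.08; 35 -290 0 0 0 0.1; 42 -348 0 0 0 0.12; 49 -406 0 0 0 0.147; 56 -464 0 0 0 0.147; 62 -515 -20 0 0 0.147; 66 -532 -60 0 0 0.147" --gripper 0.6

```text
time_s: 29.9
eef_pos: [0.5313, -0.3307, 0.0871]
ee_rot: [[-0.868, -0.496, 0.002], [-0.496, 0.868, -0.001], [-0.001, -0.001, -1.0]]
wrist_force: [0.9, 0.7, -1.1]
width: 0.0682
```

Request:
move_arm --steps "0 0 -20 0 0 0; 0 0 -40 0 0 0; 0 0 -60 0 0 0; 0 0 -76 0 0 0; 0 0 -90 0 0 0; 0 0 -98 0 0 0; 0 0 -103 0 0 0; 0 0 -106 0 0 0; 0 0 -107 0 0 0; 0 0 -107 0 0 0"

```text
time_s: 31.15
eef_pos: [0.5311, -0.3276, -0.0188]
ee_rot: [[-0.867, -0.498, 0.001], [-0.498, 0.867, -0.0], [-0.0, -0.0, -1.0]]
wrist_force: [0.1, 0.3, 0.3]
width: 0.0686
```

Run:
```python
from bench import arm
from h import *
w=arm.snapshot("wrist");cv2.imwrite("pics/w15.png",w["color"][:,:,::-1])
```

```text
(no output)
```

View pics/w15.png

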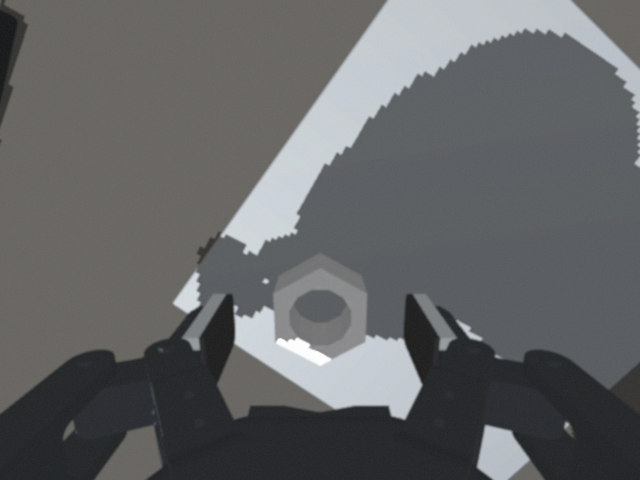

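Centred at (320,318). Closing and lifting.

Request:
move_arm --steps "0 0 0 0 0 0; 0 0 0 0 0 0; 0 0 0 0 0 0; 0 0 0 0 0 0; 0 0 0 0 0 0; 0 0 0 0 0 0; 0 0 0 0 0 0; 0 0 0 0 0 0; 0 0 20 0 0 0; 0 0 60 0 0 0" --gripper -1

```text
time_s: 32.45
eef_pos: [0.5291, -0.3269, 0.0392]
ee_rot: [[-0.867, -0.498, -0.005], [-0.498, 0.867, 0.002], [0.003, 0.004, -1.0]]
wrist_force: [0.2, -1.1, -0.4]
width: 0.0348
```

Request:
move_arm --steps "0 0 40 0 0 0; 0 20 65 0 0 0; -1 75 65 0 0 0; -2 130 65 0 0 0; -4 185 65 0 0 0; -6 240 65 0 0 0; -7 290 65 0 0 0; -7 318 65 0 0 0; -7 318 65 0 0 0; -7 318 60 0 0 0"

```text
time_s: 33.7
eef_pos: [0.5239, -0.0096, 0.1007]
ee_rot: [[-0.867, -0.499, 0.0], [-0.499, 0.867, 0.0], [-0.0, 0.0, -1.0]]
wrist_force: [-0.7, -0.9, -1.5]
width: 0.0351
```

Run:
```python
from bench import arm
from h import *
w=arm.snapshot("wrist");cv2.imwrite("pics/w16.png",w["color"][:,:,::-1])
```

```text
(no output)
```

View pics/w16.png

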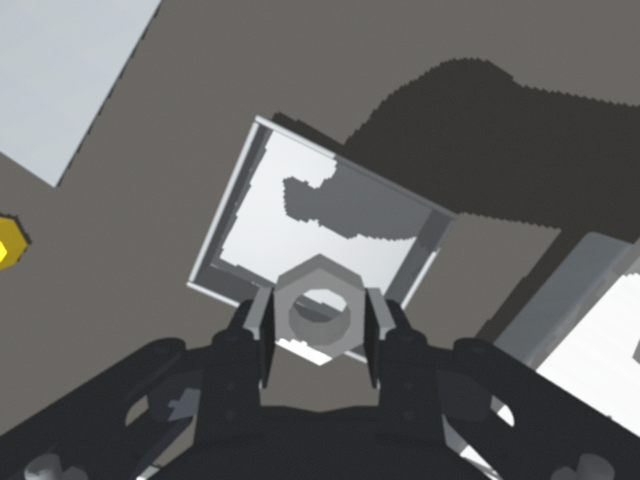

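Run:
```python
from bench import arm
from h import *
st=arm.sense();w=arm.snapshot("wrist");w["P"]=st["eef_pos"];w["E"]=st["ee_rot"];w=wcam(w)
P=np.array([ray(w,u,v,.045)[:2] for u,v in[(258,118),(455,215),(370,362),(190,283)]]);print(P.round(4),P.mean(0),np.degrees(np.arctan2(*(P[1]-P[0])[::-1])))
```

```text
[[ 0.4718 -0.0817]
 [ 0.4615  0.0519]
 [ 0.5768  0.0611]
 [ 0.5857 -0.0731]] [ 0.52397961 -0.01044704] 94.41543417186139
```

Box centre is (0.524,-0.010), in agreement with the top view. I'll turn the jaws parallel to the box's long side and lower.

Request:
move_arm --steps "0 0 0 0 0 -0.15; 0 0 0 0 0 -0.3; 0 0 0 0 0 -0.45; 0 0 -25 0 0 -0.45; 0 0 -55 0 0 -0.45; 0 0 -80 0 0 -0.45; 0 0 -97 0 0 -0.45; 0 0 -107 0 0 -0.45; 0 0 -113 0 0 -0.45; 0 0 -115 0 0 -0.45"

```text
time_s: 35.05
eef_pos: [0.524, -0.0098, -0.0141]
ee_rot: [[-0.997, -0.071, 0.0], [-0.071, 0.997, 0.0], [-0.0, -0.0, -1.0]]
wrist_force: [-0.3, -0.9, -1.8]
width: 0.0347
```

Request:
move_arm --steps "0 0 -2 0 0 0; 0 0 -3 0 0 0; 0 0 -3 0 0 0; 0 0 -3 0 0 0; 0 0 -3 0 0 0; 0 0 -3 0 0 0; 0 0 -3 0 0 0; 0 0 -3 0 0 0; 0 0 -3 0 0 0; 0 0 -3 0 0 0"

```text
time_s: 36.3
eef_pos: [0.5239, -0.0096, -0.0171]
ee_rot: [[-0.997, -0.072, -0.0], [-0.072, 0.997, -0.0], [0.0, -0.0, -1.0]]
wrist_force: [-0.9, -0.2, -0.9]
width: 0.0348
```

Request:
move_arm --steps "0 0 0 0 0 0; 0 0 0 0 0 0; 0 0 0 0 0 0; 0 0 0 0 0 0; 0 0 5 0 0 0; 0 0 20 0 0 0; 0 0 50 0 0 0; 0 0 90 0 0 0; 0 0 130 0 0 0; 0 0 170 0 0 0" --gripper 0.2

```text
time_s: 37.55
eef_pos: [0.5238, -0.0096, 0.1556]
ee_rot: [[-0.997, -0.072, 0.001], [-0.072, 0.997, 0.0], [-0.001, 0.0, -1.0]]
wrist_force: [1.9, -0.3, 0.2]
width: 0.0512
```

Request:
move_arm --steps "-5 -20 5 0 0 0; -10 -60 10 0 0 0; -15 -100 10 0 0 0; -20 -140 10 0 0 0; -20 -170 10 0 0 0; -20 -170 10 0 0 0; -20 -170 10 0 0 0; -20 -170 10 0 0 0; -20 -170 10 0 0 0; -20 -170 10 0 0 0"

```text
time_s: 38.8
eef_pos: [0.504, -0.1791, 0.163]
ee_rot: [[-0.997, -0.073, 0.0], [-0.073, 0.997, 0.0], [-0.0, 0.0, -1.0]]
wrist_force: [-0.4, 0.8, -0.2]
width: 0.0511
```

Run:
```python
from bench import arm
from h import *
t=arm.snapshot("top");crop(t,140,140,360,180,2.2,"pics/t17.png")
s=arm.snapshot("scene");crop(s,80,150,430,230,1.8,"pics/s17.png")
```

```text
(no output)
```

View pics/t17.png

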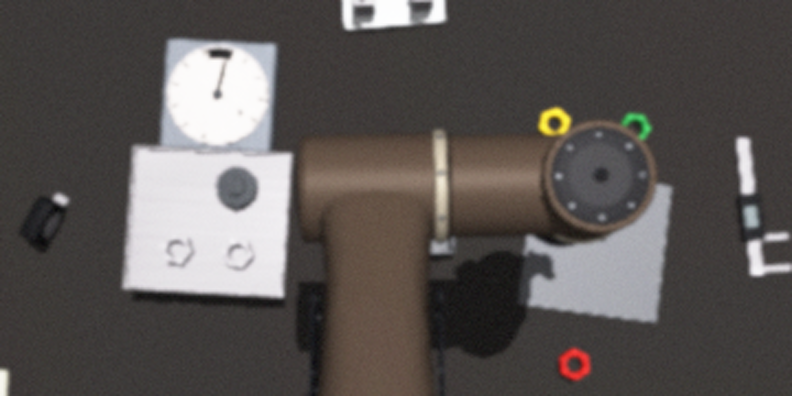

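View pics/s17.png

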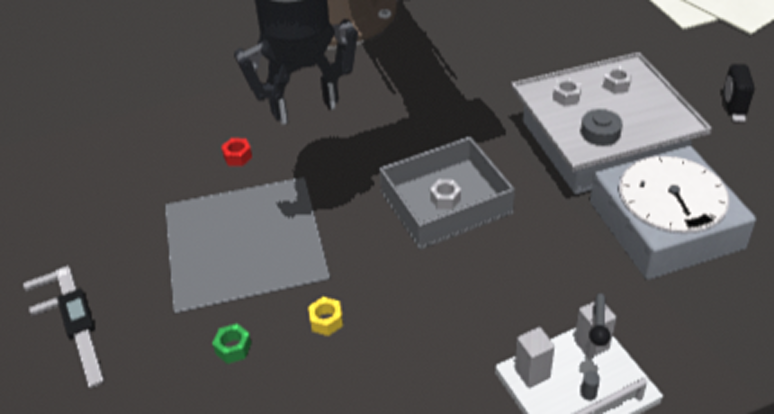

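Two nuts and the counterweight are on the tray, one nut is in the box at (445,193), the pointer is in the arc, and the bystanders and look-alikes haven't moved. Handing in.

```bash
python3 -c "
from bench import arm
print(arm.hand_in())"
```

```text
the job is handed in; nothing more can be done
None
```

I laid two steel nuts on the scale's tray next to the counterweight, put the third in the parts box, and handed the job in at about 39 s. No verdict was reported.

**Pointer:** it read about 2.05 rad with the counterweight alone. After one nut it was about 2.54 rad: the two cameras gave 2.53 and 2.55, and an earlier rough reading gave 2.57. All three were just short of the arc. After the second nut it rested at about 3.04 rad, inside the thick arc, and it was still there in the last pictures.

**Last checks:**
- Both nuts lay flat on the tray beside the counterweight, and the third lay in the box.
- The gripper was clear of everything.
- The caliper, tape measure and coloured look-alikes looked unmoved; I judged this by eye only.

**What disagreed:** the fingertips sit about 20 mm behind the reported TCP, not at it as described. My first two closes therefore shut empty above the nut without moving it. The scene camera confirmed the gap, so I felt my way lower while watching the force, then used that offset for every later pick and place.

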